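Make up two pipe-fitting kits

ROBOT

A 7-joint arm with a two-finger parallel gripper is mounted at the origin on a cart in front of the work surface, level with it; the furniture and walls round the work are solid. World frame = base frame: x ahead of the robot, y to its left, z up, the work surface at z = 0. Lengths are in m, angles in degrees, forces in N, time in s.
With the tool pointing down it reaches from about 0.35 to 0.775 m from the base axis. Payload 3.1 kg.
Tool frame: the origin (TCP) lies on the centre line of the jaws, within the pads' length; the fingertips stand 17 mm ahead of it and the grasp point (between the pads) lies 2 mm behind it (robot.tip_reach is the distance from the TCP to the fingertips, in m); z points along the fingers, y is the direction in which the jaws open and shut (so a half turn about z gives the same grasp; the last joint's range is limited). The gripper opens to 85 mm and grips with 20 to 120 N. Pads are 22 mm wide; open, the fingers measure 114 mm over their backs; the gripper's body (76 mm by 85 mm) begins 54 mm behind the grasp point. The pads swing forward as they close: fully open they stand 13 mm farther back than shut.
Start: joints at [63.1, 17.813, 0.802, 86.603, -0.252, 75.585, -1.558], TCP at [0.228, -0.5, 0.248] pointing down, gripper open.
Joint ranges: [-154.91, 154.91], [-16.99, 109.72], [-72.82, 74.43], [7.12, 147.25], [-82.49, 262.49], [11.32, 116.49], [-174.64, 174.64]. Speed limits (degrees/s): [159.86, 159.86, 180, 180, 180, 180, 180].

INTERFACE

Orientations are given as [roll, pitch, yaw] about the fixed x, y, z axes, in that order (R = Rz(yaw) Ry(pitch) Rx(roll)).
In Python, from station import robot, fingers, vision, workorder, recognise gives the robot as it stands. Calls block until the motion is done:
- robot.move_to(position, orientation): joint-space move of the TCP to a pose.
- robot.line_to(position, orientation=None, velocity=0.15, f_stop=None): straight line of the TCP; orientation=None keeps the orientation; velocity is the mean speed in m/s. With f_stop (N) it stops when the force on the tool has changed by that much, and returns True; else False.
- robot.move_j(angles): joint-space move.
- fingers.gripper_to(opening, force=None): opening from 0.0 (shut) to 1.0 (fully open); force is the grip in N (None keeps the last); returns when the fingers have stopped.
- robot.pause(seconds).
- robot.inverse_kinematics(position, orientation): joint angles nearest the present ones, or None.
- vision.grab_frame(name): name is "side" or "top" or "wrist"; returns the picture (384x512x3 uint8, red, green, blue); there is no depth.
- vision.calibration(name): a dict with "mtx" (3x3 intrinsics, pixels), "extrinsics" (4x4, takes a point from world to camera coordinates); the wrist camera has in their place "T_tool_cam" (4x4, takes a point from camera to tool coordinates, whose origin is the TCP and whose axes are the flange's). Camera axes: x right, y up, looking along -z (the intrinsics and any distortion apply to the point x, -y, -z); pixel columns grow to the right and rows downward; lengths in m; the calibration is good to about 2 mm. A picture is of the moment at which its call begins: read the wrist's pose just before it. calibration takes no time and is no camera call.
A pose or a line that the arm cannot do raises robot.PlanningError and nothing moves.
- workorder.close_job(): hands the job in, once; it reports no verdict.
Trained networks look in the newest picture that a camera, given by its name, has taken for a name from the list of things; names that differ only in an ending like _2 or _b are one class to them, and where a whole thing is asked for, a point or a joint stands for the part that bears it (a point fixed in the world has none). Each returns a list of dicts, best first, with "p" (0 to 1); they miss things now and then, are a little off and sometimes report something else, mostly with a low value. They report only what shows in the picture. A call takes as long as a camera call. They do not tell look-alikes from the thing itself.
- recognise(label, camera): "rect" ([centre column, centre row, width, height] in pixels, round what is visible of it).
Readings, each from a call of its own:
- robot.current_time_s(): time.
- robot.current_joint_positions(): joint angles.
- robot.current_dq(): joint speeds.
- robot.current_joint_torque(): joint torques, N m.
- robot.current_tool_pos(): TCP position.
- robot.current_eef_rot(): TCP orientation.
- robot.current_contact_force(): force on the tool from outside, world axes, zero at the start.
- robot.current_torque(): the same for the moment, N m.
- robot.current_finger_gap(): opening from 0.0 (shut) to 1.0 (fully open).
Only numpy, scipy, OpenCV 4.12 (cv2) and the standard library are available. Lean on these libraries where they do the work, as an engineer would, in place of code of your own. Each camera call takes 0.05 s, during which the arm holds its last target.

TASK

Make up two pipe-fitting kits from the stock in the middle of the bench: the brass tee and one short threaded pipe nipple go into the tray with two compartments; the reel of hemp goes into the middle of the tray with three compartments, with the other nipple and the hexagonal lock nut in its two end compartments, either way round. Each part rests in a compartment of its own, fully down on the floor: nipples lying on their sides, the others the same way up as they are now. Leave the bent weld elbow and the tapered weld reducer where they are.

Things in the scene. Friction and masses are not known exactly. Their poses are not given: they have to be found in the camera images.
- tray_two: open grey steel kit tray, fixed to the bench, 180 long (its x) x 110 wide (its y) x 21 high, walls and dividers 4 thick, floor 6 thick; two equal compartments in one row along its x, each 84 (x) by 102 (y) inside, 15 deep, centred at x = -44 and +44 from the origin, y = 0. Origin: centre of its underside on the bench, z up. It has a thin wire grip at each end. Sizes in mm
- tray_three: open grey steel kit tray, fixed to the bench, 268 long (its x) x 110 wide (its y) x 21 high, walls and dividers 4 thick, floor 6 thick; three equal compartments in one row along its x, each 84 (x) by 102 (y) inside, 15 deep, centred at x = -88, 0 and +88 from the origin, y = 0. Origin: centre of its underside on the bench, z up. It has a thin wire grip at each end. Sizes in mm
- nipple_1: grey steel threaded pipe nipple (a plain short straight tube) lying on its side, 27 diameter, 70 long along its y. Origin: at mid-length, on its underside at the start (if it rolls, the origin turns with it about the tube's axis). The two nipples are alike and interchangeable. Sizes in mm
- nipple_2: grey steel threaded pipe nipple (a plain short straight tube) lying on its side, 27 diameter, 70 long along its y. Origin: at mid-length, on its underside at the start (if it rolls, the origin turns with it about the tube's axis). The two nipples are alike and interchangeable. Sizes in mm
- nut: steel hexagonal lock nut with a round hole, lying flat, 18 high; 41 across the flats (its x: two flats face +x and -x), 47 across the corners (its y). Origin: centre of its underside, z up. Sizes in mm
- tee: brass pipe tee lying flat, 64 (its x, the straight run) x 53 (its y) x 34 high; the branch points to -y. Level, flat on its side; from the branch's mouth to the back of the run is 53 along y through the origin. Origin: centre of its outline, on its underside, z up. Sizes in mm
- hemp_reel: reel of hemp thread standing on end, a plain round drum with red end discs, 61 diameter, 56 high. Origin: centre of its underside, z up. It may be gripped across its diameter. Sizes in mm
- elbow: grey steel bent weld elbow, 59 (x) x 83 (y) x 42 high, lying flat; not part of a kit. Origin: centre of its outline, on its underside, z up. Sizes in mm
- reducer: grey steel weld reducer standing on its wide end: a tapered tube, 48 diameter at the foot, 34 at the top, 60 high; not part of a kit. Origin: centre of its underside, z up. Sizes in mm
Things that resemble listed ones, but are neither listed nor needed, are in the scene too. Leave any orange or turquoise look-alike of the nut alone.

How it is judged:
By the outcome, as a careful person would: the job done as asked, in the order asked, and still so for the second after the job is handed in, with the robot touching nothing.
It also fails if it takes over 136 s, if anything falls off the work surface, if the arm or the gripper's body presses on something with over 40 N, if the wrist force passes 120 N, or if a joint passes its speed limit or range.

## Working session

There is one attempt and no reset: what is moved stays moved. The work goes in short steps, each a Python script; the robot and the scene stay as the last script left them, time stands still between calls to the robot, and variables do not carry over. Pictures are saved under pics/ and viewed, and the job is handed in when it is done.

```bash
mkdir -p pics; ls; python3 - <<'E'
from station import robot, fingers, vision, workorder, recognise
import cv2
for n in ("top","side","wrist"):
    im=vision.grab_frame(n); cv2.imwrite(f"pics/{n}0.png",im[:,:,::-1])
    c=vision.calibration(n); print(n,c)
    if n!="wrist":
        for l in ["tray_two","tray_three","nipple_1","nut","tee","hemp_reel","elbow","reducer"]:
            print(l,[(round(d["p"],2),[round(v) for v in d["rect"]]) for d in recognise(l,n)])
print(robot.current_time_s(),robot.tip_reach,robot.current_tool_pos(),robot.current_eef_rot())
E
```

```text
pics
top {'mtx': array([[402.47978942,   0.        , 251.01894975],
       [  0.        , 402.47978942, 199.97079975],
       [  0.        ,   0.        ,   1.        ]]), 'extrinsics': array([[ 0.00909213, -0.99978928, -0.01840476,  0.00684904],
       [ 0.99221222,  0.00673362,  0.12437676, -0.59699998],
       [-0.12422662, -0.01939228,  0.99206436, -1.16831138],
       [ 0.        ,  0.        ,  0.        ,  1.        ]])}
tray_two [(0.92, [144, 241, 39, 66])]
tray_three [(0.72, [366, 240, 48, 94])]
nipple_1 [(0.67, [214, 216, 14, 26]), (0.5, [215, 178, 11, 25])]
nut [(0.7, [327, 177, 15, 10]), (0.64, [257, 208, 11, 18]), (0.61, [185, 232, 12, 17]), (0.57, [255, 178, 9, 13])]
tee [(0.58, [296, 178, 21, 17])]
hemp_reel [(0.8, [211, 258, 20, 22])]
elbow [(0.67, [256, 248, 16, 25])]
reducer [(0.64, [304, 221, 15, 14])]
side {'mtx': array([[430.43147101,   0.        , 258.3976638 ],
       [  0.        , 430.43147101, 190.1504882 ],
       [  0.        ,   0.        ,   1.        ]]), 'extrinsics': array([[-0.86638774, -0.4993573 , -0.00381805,  0.50485901],
       [ 0.27703262, -0.
[... 514 characters left out ...]
, 33])]
elbow [(0.85, [308, 204, 34, 18])]
reducer [(0.86, [297, 168, 16, 24])]
wrist {'mtx': array([[332.33698535,   0.        , 251.87042902],
       [  0.        , 332.33698535, 199.29985749],
       [  0.        ,   0.        ,   1.        ]]), 'T_tool_cam': array([[ 8.31278902e-04,  9.60035129e-01,  2.79878296e-01,
         7.11811639e-02],
       [ 9.99999546e-01, -6.67672678e-04, -6.79900164e-04,
         1.60515926e-04],
       [-4.65860950e-04,  2.79878734e-01, -9.60035248e-01,
        -1.25887277e-01],
       [ 0.00000000e+00,  0.00000000e+00,  0.00000000e+00,
         1.00000000e+00]])}
0.95 0.017 [ 0.22821855 -0.50045702  0.24834672] [1.79993045e+02 4.60748658e-04 2.45141707e+01]
```

```bash
python3 - <<'E'
import cv2
a=cv2.imread("pics/top0.png")[140:300,100:420]; cv2.imwrite("pics/topz.png",cv2.resize(a,(800,400),interpolation=cv2.INTER_CUBIC))
a=cv2.imread("pics/side0.png")[120:345,150:420]; cv2.imwrite("pics/sidez.png",cv2.resize(a,(720,600),interpolation=cv2.INTER_CUBIC))
E
```

```text
(no output)
```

View pics/topz.png

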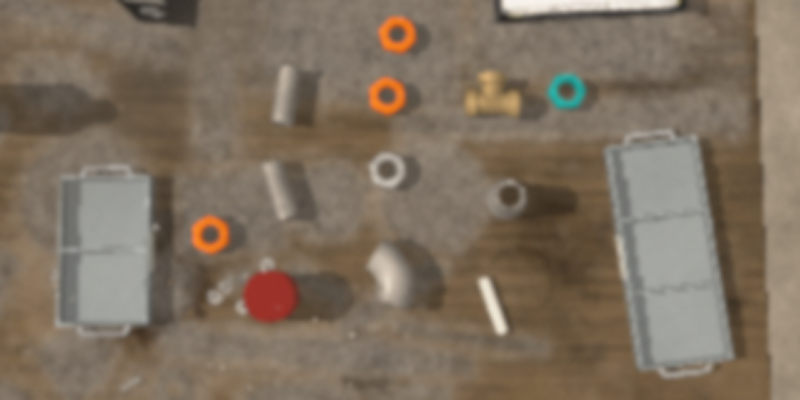

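View pics/sidez.png

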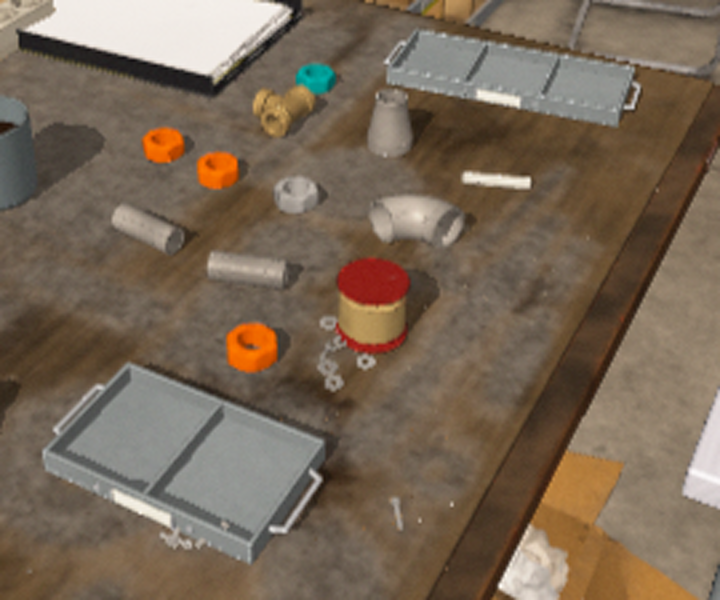

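View pics/top0.png

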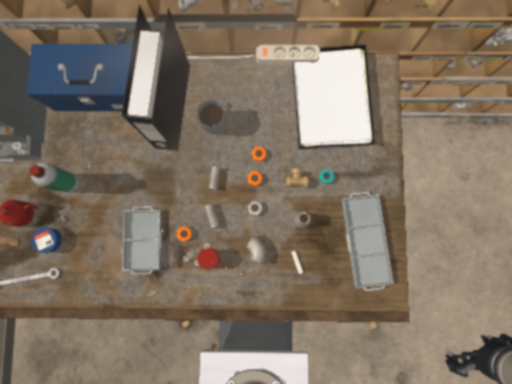

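The top view shows the grey nut at top px (255,208). Its look-alikes are orange at (259,153), (255,178) and (185,233), and turquoise at (327,177), so only the grey one fits. The nipples are at (214,178) and (213,216), the tee at (297,178) and the reel at (208,258). The trays are at (143,240) and (366,240). Next I'll measure these with wrist views.

```bash
cat > h.py <<'E'
from station import robot, fingers, vision, workorder, recognise
import numpy as np, cv2
from scipy.spatial.transform import Rotation as Ro
def cam(name,pos=None,rot=None):
    c=vision.calibration(name); K=c["mtx"]
    if name!="wrist":
        E=c["extrinsics"]
    else:
        T=np.eye(4); T[:3,:3]=Ro.from_euler("xyz",rot,degrees=True).as_matrix(); T[:3,3]=pos
        E=np.linalg.inv(T@c["T_tool_cam"])
    return K,E
def pix2w(K,E,uv,z):
    d=np.array([(uv[0]-K[0,2])/K[0,0],-(uv[1]-K[1,2])/K[1,1],-1.])
    R=E[:3,:3];t=E[:3,3]; o=-R.T@t; dw=R.T@d
    return o+dw*(z-o[2])/dw[2]
def w2pix(K,E,p):
    q=E[:3,:3]@np.array(p,float)+E[:3,3]; q=q*[1,-1,-1]
    return (K@q)[:2]/q[2]
def shot(tag):
    pos=robot.current_tool_pos();rot=robot.current_eef_rot()
    im=vision.grab_frame("wrist"); cv2.imwrite(f"pics/{tag}.png",im[:,:,::-1])
    np.savez(f"pics/{tag}.npz",pos=pos,rot=rot); return im
def wcam(tag):
    d=np.load(f"pics/{tag}.npz"); return cam("wrist",d["pos"],d["rot"])
def rec(l,n,K,E,z):
    return [(round(d["p"],2),[round(v) for v in d["rect"]],pix2w(K,E,d["rect"][:2],z).round(4)[:2]) for d in recognise(l,n)]
Z={"tray_two":.015,"tray_three":.015,"nipple_1":.0135,"nut":.01,"tee":.017,"hemp_reel":.05,"elbow":.02,"reducer":.05}
E
python3 - <<'E'
from h import *
K,E=cam("top"); 
im=vision.grab_frame("top")
for l in Z:print(l,rec(l,"top",K,E,Z[l]))
for y in(.2,.0,-.2): print(robot.inverse_kinematics([.5,y,.35],[180,0,0]))
print(robot.current_time_s())
E
```

```text
tray_two [(0.77, [142, 241, 41, 63], array([0.4726, 0.3405])), (0.21, [217, 178, 14, 22], array([0.6659, 0.1179]))]
tray_three [(0.73, [366, 239, 49, 94], array([ 0.4847, -0.3354]))]
nipple_1 [(0.72, [213, 216, 12, 21], array([0.5484, 0.1286])), (0.67, [219, 178, 14, 24], array([0.6678, 0.1126]))]
nut [(0.67, [259, 153, 8, 12], array([ 0.7483, -0.0101])), (0.52, [256, 208, 15, 16], array([ 0.5763, -0.0027])), (0.44, [184, 232, 13, 15], array([0.5017, 0.2137])), (0.41, [254, 177, 12, 13], array([0.6706, 0.0051]))]
tee [(0.67, [298, 179, 19, 17], array([ 0.6657, -0.1324]))]
hemp_reel [(0.85, [208, 259, 19, 19], array([0.4201, 0.1361]))]
elbow [(0.56, [258, 250, 16, 28], array([ 0.4487, -0.0097]))]
reducer [(0.29, [209, 258, 23, 20], array([0.4248, 0.133 ]))]
[  16.03657185   23.71611257  -59.11173284   75.01691028   20.20622264
   92.13431057 -130.01798187]
[ 22.88372944  12.10704723 -30.7296368   81.52568604   6.15605322
  88.03824554 -97.49443768]
[ 29.10586247  15.27540909 -12.16010469  76.17719953   3.18193984
  88.87635775 -72.69923273]
1.4
```

```bash
python3 - <<'E'
from h import *
for tag,y in (("wR",-.17),("wL",.17)):
    robot.move_to([.50,y,.28],[180,0,0])
    shot(tag); K,E=wcam(tag)
    for l in ("tray_three","tee","nut") if y<0 else ("tray_two","nipple_1","nut","hemp_reel"):print(l,rec(l,"wrist",K,E,Z[l]))
print(robot.current_time_s(), robot.current_joint_positions())
E
```

```text
tray_three [(0.8, [387, 163, 102, 238], array([ 0.5008, -0.3328]))]
tee [(0.7, [101, 97, 44, 42], array([ 0.5771, -0.0041])), (0.68, [205, 16, 63, 32], array([ 0.6575, -0.1234])), (0.55, [230, 126, 44, 41], array([ 0.545, -0.147]))]
nut [(0.96, [297, 12, 43, 21], array([ 0.6627, -0.2208])), (0.91, [91, 15, 51, 28], array([ 0.6602, -0.0011])), (0.76, [102, 96, 44, 46], array([ 0.5773, -0.0018]))]
tray_two [(0.76, [104, 178, 122, 168], array([0.4855, 0.3447]))]
nipple_1 [(0.59, [291, 24, 30, 47], array([0.6522, 0.1246])), (0.58, [392, 206, 42, 74], array([ 0.4492, -0.0067])), (0.57, [280, 122, 32, 64], array([0.55  , 0.1342]))]
nut [(0.81, [211, 166, 35, 43], array([0.499, 0.216])), (0.62, [399, 96, 37, 45], array([ 5.79e-01, -4.00e-04])), (0.57, [410, 17, 44, 34], array([ 0.6594, -0.0023]))]
hemp_reel [(0.73, [104, 178, 116, 166], array([0.4937, 0.3291])), (0.58, [277, 232, 54, 60], array([0.4294, 0.1381]))]
4.7167 [   0.43057237   16.38398282  -27.02842515   85.84469612    7.51021511
   79.57921172 -117.16037238]
```

View pics/wR.png

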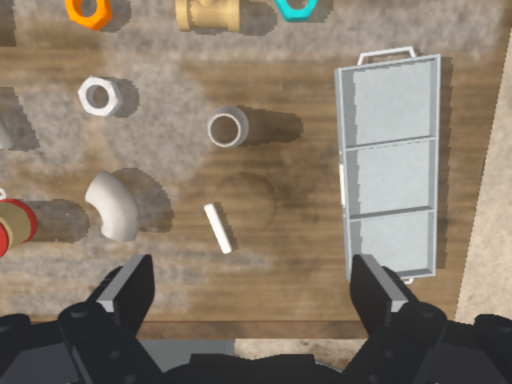

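View pics/wL.png

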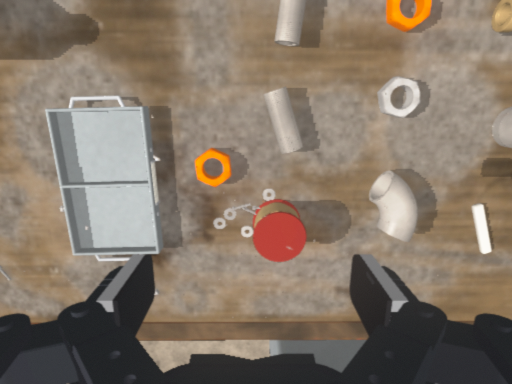

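```bash
python3 - <<'E'
from h import *
robot.move_to([.62,.0,.28],[180,0,0]); shot("wF"); K,E=wcam("wF")
for l in ("tee","nut","nipple_1"):print(l,rec(l,"wrist",K,E,Z[l]))
print(robot.current_time_s(), robot.current_joint_positions())
for s,(x0,x1,y0,y1) in {"wR":(320,460,30,300),"wL":(30,180,80,280)}.items():
    im=cv2.imread(f"pics/{s}.png")[y0:y1,x0:x1]; f=2 if s=="wR" else 3
    cv2.imwrite(f"pics/{s}_tray.png",cv2.resize(im,None,fx=f,fy=f,interpolation=cv2.INTER_CUBIC))
E
```

```text
tee [(0.83, [368, 121, 61, 45], array([ 0.6709, -0.1295]))]
nut [(0.92, [90, 256, 35, 36], array([0.4966, 0.2138])), (0.87, [268, 51, 39, 48], array([ 0.7451, -0.014 ])), (0.8, [446, 117, 44, 35], array([ 0.6754, -0.2212])), (0.68, [255, 195, 34, 38], array([ 0.5805, -0.0013])), (0.6, [255, 124, 34, 37], array([0.6658, 0.    ]))]
nipple_1 [(0.94, [149, 123, 29, 66], array([0.6676, 0.1221])), (0.7, [147, 218, 35, 61], array([0.5506, 0.1337]))]
5.7583 [ 11.34298578  26.99305249 -21.01272041  70.48358125   9.35356511
  84.12412674 -98.25400899]
```

View pics/wF.png

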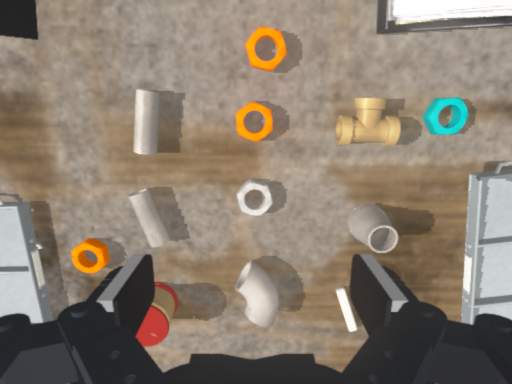

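View pics/wR_tray.png

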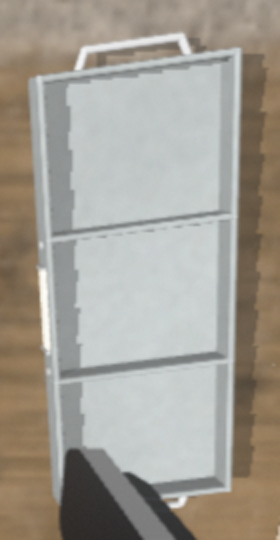

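View pics/wL_tray.png

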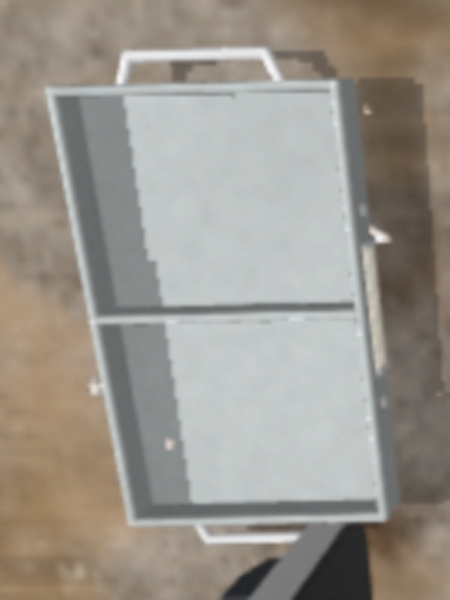

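The wF picture shows the tee at (368,121) with its branch pointing up (world +x). The grey nut is at (255,197), with nipples at (147,121) and (150,218). The orange nuts are at (267,48), (255,121) and (90,256), and the turquoise one at (446,116). I'll fit the tray corners and check the part outlines in one enlarged overlay.

```bash
cat > fit.py <<'E'
from h import *
from scipy.optimize import least_squares
def fitrect(tag,obs,x0):
    K,E=wcam(tag)
    def pts(p):
        c,s=np.cos(p[2]),np.sin(p[2])
        return [w2pix(K,E,[p[0]+c*a-s*b,p[1]+s*a+c*b,z]) for a,b,z in obs]
    px=np.array([o for o in obs.values()])
    r=least_squares(lambda p:(np.array(pts(p))-px).ravel(),x0)
    return r.x,np.sqrt((r.fun**2).mean())
E
python3 - <<'E'
from fit import *
L=.134;W=.055;h=.021
# image up=+x world, right=-y ; tray yaw ~ 0 => TL = +L,+W
p3,e3=fitrect("wR",{(L,-W,h):(440.5,54.5),(-L,-W,h):(435,276),(L,W,0):(336,71),(L,W,h):(341,69)},[.48,-.33,0])
L=.09
p2,e2=fitrect("wL",{(L,W,h):(46,109.7),(-L,W,h):(73.3,254.3),(L,-W,h):(141.7,107),(-L,-W,h):(158,253.5)},[.48,.34,0])
print(p3,np.degrees(p3[2]),e3);print(p2,np.degrees(p2[2]),e2)
for tag,p,L in(("wR",p3,.134),("wL",p2,.09)):
    K,E=wcam(tag); im=cv2.imread(f"pics/{tag}.png"); im=cv2.resize(im,None,fx=2,fy=2)
    c,s=np.cos(p[2]),np.sin(p[2])
    for w,l,z,col in((W,L,h,(0,0,255)),(W-.004,L-.004,.006,(255,0,0))):
        q=np.array([w2pix(K,E,[p[0]+c*a-s*b,p[1]+s*a+c*b,z])*2 for a,b in((l,w),(l,-w),(-l,-w),(-l,w))],int)
        cv2.polylines(im,[q],True,col,1)
    x0=620 if tag=="wR" else 60
    cv2.imwrite(f"pics/{tag}_ov.png",im[60:600,x0:x0+330])
im=cv2.imread("pics/wF.png")
cr=[im[y-45:y+45,x-45:x+45] for x,y in((147,121),(150,218),(255,197),(368,121))]
cv2.imwrite("pics/parts.png",cv2.resize(np.hstack([np.vstack(cr[:2]),np.vstack(cr[2:])]),(600,600),interpolation=cv2.INTER_CUBIC))
o=np.hstack([cv2.imread("pics/wR_ov.png"),cv2.imread("pics/wL_ov.png")]);cv2.imwrite("pics/ov.png",o)
E
```

```text
[ 0.47939948 -0.33863963  0.12515419] 7.170806593678701 1.0164885633673368
[0.47703429 0.34156969 0.01929154] 1.1053239558364836 1.1167974125368403
```

View pics/ov.png

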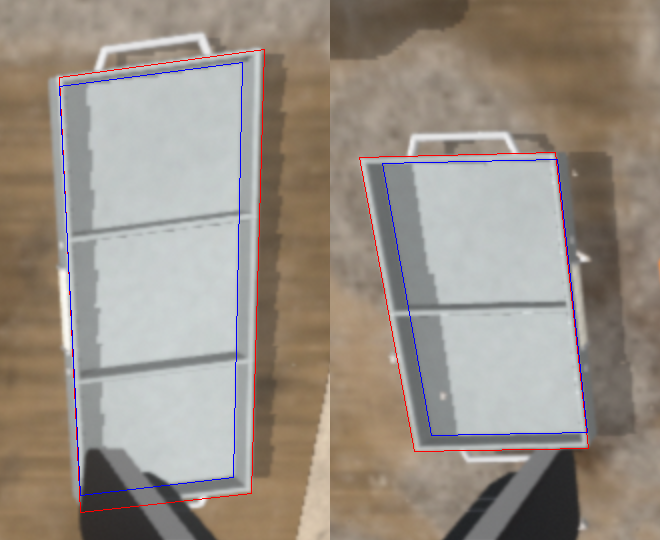

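View pics/parts.png

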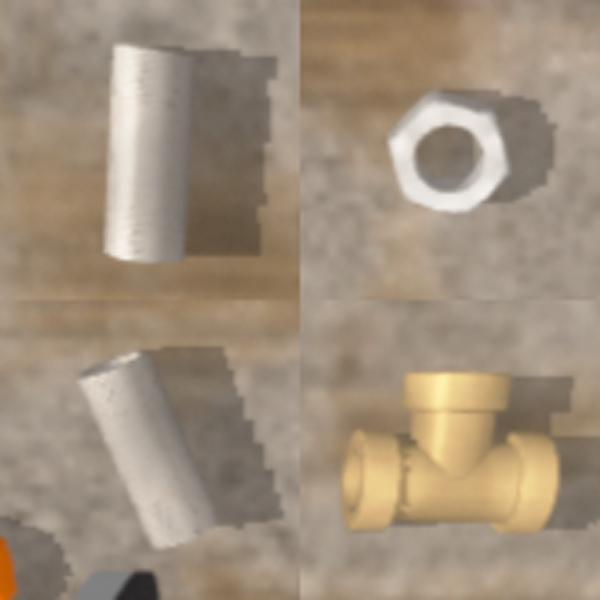

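The tray outlines agree with the picture to a few mm. Next I'll take close looks at each part, rectified to bench coordinates.

```bash
cat >> h.py <<'E'
def rectify(tag,c,z,half=.05,n=300):
    K,E=wcam(tag); s=half
    # image up=+x, right=-y
    src=np.array([w2pix(K,E,[c[0]+a*s,c[1]+b*s,z]) for a,b in((1,1),(1,-1),(-1,-1),(-1,1))],np.float32)
    dst=np.array([(0,0),(n,0),(n,n),(0,n)],np.float32)
    return cv2.warpPerspective(cv2.imread(f"pics/{tag}.png"),cv2.getPerspectiveTransform(src,dst),(n,n),flags=cv2.INTER_CUBIC)
E
python3 - <<'E'
from h import *
P={"reel":((.425,.137),.056),"nipB":((.55,.134),.0135),"nipA":((.667,.122),.0135),"nut":((.579,-.001),.018),"tee":((.669,-.129),.017)}
out=[]
for k,(c,z) in P.items():
    robot.move_to([c[0]-.03,c[1],.20],[180,0,0]); shot("c_"+k)
    out.append(rectify("c_"+k,c,z)); cv2.imwrite(f"pics/r_{k}.png",out[-1])
    out[-1]=cv2.resize(out[-1],(266,266)); cv2.drawMarker(out[-1],(133,133),(0,0,255),0,8)
print(robot.current_time_s())
out.append(out[0]*0)
cv2.imwrite("pics/rect.png",np.vstack([np.hstack(out[:3]),np.hstack(out[3:])]))
E
```

```text
9.5083
```

View pics/rect.png

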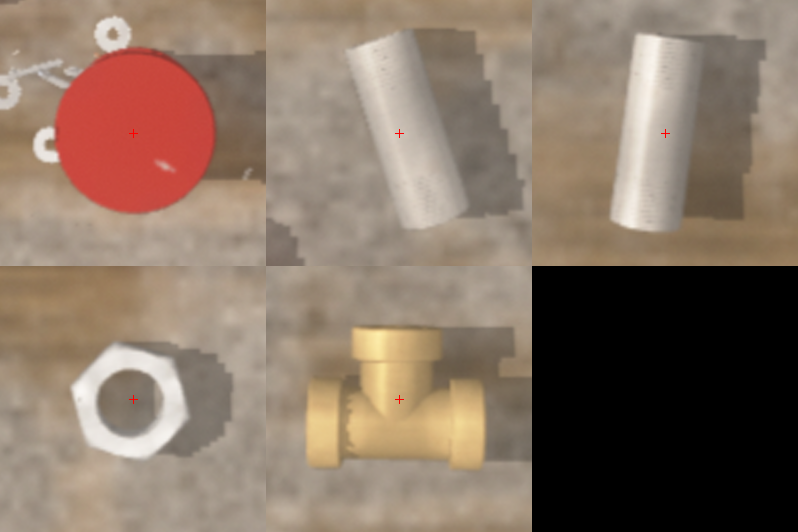

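```bash
cat > plan.py <<'E'
from h import *
T2=(.477,.3416,1.1); T3=(.4794,-.3386,7.2)
def cell(T,dx):
    a=np.radians(T[2]); return (T[0]+np.cos(a)*dx,T[1]+np.sin(a)*dx)
# name: pick xy, pick psi, pick tcp z, pre-opening, place xy, place psi, release opening, grip
J={"nut":((.5783,-.0003),11.5,.019,.85,cell(T3,-.088),7.2,.68,40),
"nipA":((.6674,.1248),-7.2,.019,.8,cell(T3,.088),97.2,.50,40),
"reel":((.4258,.1362),0,.036,1.,cell(T3,0),7.2,.95,40),
"nipB":((.5515,.1308),19.6,.019,.8,cell(T2,-.044),91.1,.50,40),
"tee":((.6694,-.1279),90,.021,1.,cell(T2,.044),1.1,.78,45)}
E
python3 - <<'E'
from plan import *
for k,v in J.items():
    for xy,ps,z in((v[0],v[1],v[2]),(v[4],v[5],v[2]+.006)):
        for p in(ps,ps-180):
            for zz in (z,.18):
                q=robot.inverse_kinematics([*xy,zz],[180,0,p]); print(k,np.round(xy,3),p,zz,None if q is None else q.round())
E
```

```text
nut [ 0.578 -0.   ] 11.5 0.019 [ 15.  36. -24.  97.  18.  51. -95.]
nut [ 0.578 -0.   ] 11.5 0.18 [ 18.  26. -28.  87.  13.  70. -90.]
nut [ 0.578 -0.   ] -168.5 0.019 [ 37.  51. -62.  96.  49.  65.  63.]
nut [ 0.578 -0.   ] -168.5 0.18 [ 37.  37. -62.  87.  33.  76.  74.]
nut [ 0.392 -0.35 ] 7.2 0.025 [ 56.  30. -21. 105.  14.  47. -55.]
nut [ 0.392 -0.35 ] 7.2 0.18 [ 58.  19. -23.  96.   8.  66. -50.]
nut [ 0.392 -0.35 ] -172.8 0.025 [ 82.  45. -62. 104.  46.  60.  99.]
nut [ 0.392 -0.35 ] -172.8 0.18 [ 84.  30. -62.  95.  28.  72. 113.]
nipA [0.667 0.125] -7.2 0.019 [   0.   46.  -21.   78.   17.   59. -121.]
nipA [0.667 0.125] -7.2 0.18 [   1.   37.  -23.   69.   14.   77. -118.]
nipA [0.667 0.125] -187.2 0.019 [ 17.  56. -55.  78.  46.  70.  42.]
nipA [0.667 0.125] -187.2 0.18 [ 17.  47. -59.  68.  39.  84.  47.]
nipA [ 0.567 -0.328] 97.2 0.025 [ 52.  47. -38.  82.  31.  62.  14.]
nipA [ 0.567 -0.328] 97.2 0.18 [ 52.  38. -41.  73.  25.  77.  19.]
nipA [ 0.567 -0.328] -82.8 0.025 [  31.   41.   -3.   83.    3.   56. -146.]
nipA [ 0.567 -0.328] -82.8 0.18 [  31.   33.   -4.   74.
[... 1030 characters left out ...]
88.9 0.025 [  1.  48. -62. 100.  48.  63. 104.]
nipB [0.433 0.341] -88.9 0.18 [  1.  33. -62.  91.  30.  74. 116.]
tee [ 0.669 -0.128] 90 0.021 [ 31.  50. -38.  77.  31.  64. -11.]
tee [ 0.669 -0.128] 90 0.18 [ 31.  42. -41.  68.  26.  80.  -7.]
tee [ 0.669 -0.128] -90 0.021 [  11.   44.   -3.   78.    2.   58. -172.]
tee [ 0.669 -0.128] -90 0.18 [  11.   36.   -4.   69.    2.   75. -172.]
tee [0.521 0.342] 1.1 0.027000000000000003 [ -16.   41.  -29.   88.   23.   56. -141.]
tee [0.521 0.342] 1.1 0.18 [ -14.   33.  -34.   79.   18.   73. -137.]
tee [0.521 0.342] -178.9 0.027000000000000003 [  1.  54. -62.  88.  50.  69.  21.]
tee [0.521 0.342] -178.9 0.18 [  0.  42. -62.  79.  37.  80.  30.]
```

```bash
cat >> plan.py <<'E'
def F(): return np.round(robot.current_contact_force(),1)
def pick(k,zup=.17):
    xy,ps,z,op,_,_,_,g=J[k]; o=[180,0,ps]
    fingers.gripper_to(op)
    robot.move_to([*xy,zup],o)
    hit=robot.line_to([*xy,z],o,velocity=.12,f_stop=12)
    print(k,"down hit",hit,robot.current_tool_pos().round(4),F())
    if hit: return False
    fingers.gripper_to(0.,force=g); gap=robot.current_finger_gap(); print("gap mm",round(gap*85,1),F())
    robot.line_to([*xy,zup],o,velocity=.15); print("lifted gap",round(robot.current_finger_gap()*85,1),F(),robot.current_time_s())
    return True
def place(k,zup=.17,dz=.0055):
    _,_,z,_,xy,ps,rel,_=J[k]; o=[180,0,ps]
    robot.move_to([*xy,zup],o)
    robot.line_to([*xy,z+.02],o,velocity=.15)
    hit=robot.line_to([*xy,z+dz],o,velocity=.04,f_stop=6)
    print("place hit",hit,robot.current_tool_pos().round(4),F())
    fingers.gripper_to(rel); print("rel gap",round(robot.current_finger_gap()*85,1),F())
    robot.line_to([*xy,zup],o,velocity=.15)
    print(robot.current_time_s())
E
python3 - <<'E'
from plan import *
pick("nut")
shot("nut_held")
E
```

```text
nut down hit False [ 5.791e-01 -2.000e-04  1.990e-02] [ 0.1  0.5 -0.2]
gap mm 39.8 [-0.1 -0.3  4.8]
lifted gap 39.7 [-0.7 -1.3 -2.2] 13.3917
```

View pics/nut_held.png

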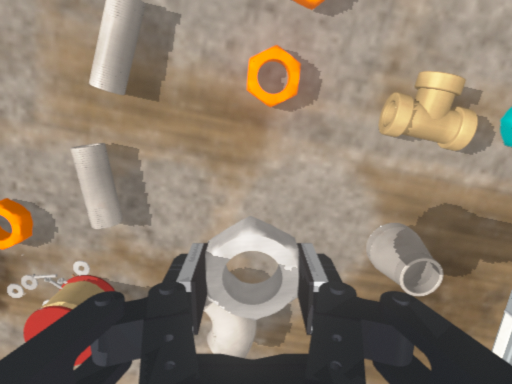

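The nut is held on its flats at (252,270), level between the jaws. Now to place it.

```bash
python3 - <<'E'
from plan import *
place("nut",zup=.2)
c=J["nut"][4]
robot.move_to([c[0]+.0,c[1]+.0,.26],[180,0,7.2]); shot("nut_pl")
E
```

```text
place hit True [ 0.3923 -0.3502  0.0258] [-1.   0.5  4.8]
rel gap 57.9 [-0.   0.8  0.6]
18.15
```

View pics/nut_pl.png

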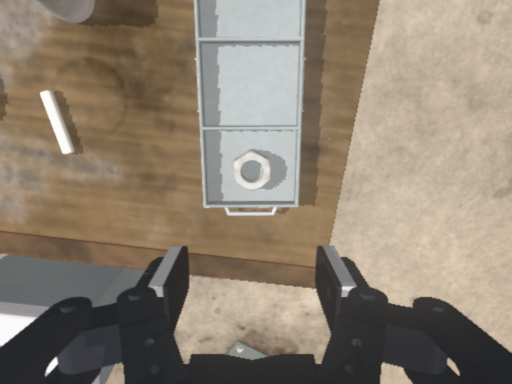

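The nut lies centred in the near cell at (251,170), which confirms the tray pose. Next is nipple A.

```bash
python3 - <<'E'
from plan import *
if pick("nipA"):
    shot("nipA_held"); place("nipA",zup=.2)
    robot.move_to([.47,-.339,.26],[180,0,7.2]); shot("nipA_pl")
    cv2.imwrite("pics/nipA2.png",np.hstack([cv2.imread(f"pics/{t}.png") for t in("nipA_held","nipA_pl")])[:,:,:].copy()); 
    cv2.imwrite("pics/nipA2.png",cv2.resize(cv2.imread("pics/nipA2.png"),(800,300),interpolation=cv2.INTER_AREA))
E
```

```text
nipA down hit False [0.6682 0.1252 0.0202] [0.3 1.1 0.4]
gap mm 25.5 [-0.3  0.5  3.4]
lifted gap 25.5 [ 0.7 -0.1 -2.2] 23.8333
place hit True [ 0.567  -0.3277  0.0256] [-0.3  0.   4.1]
rel gap 42.6 [-1.1 -0.3 -0.5]
29.1667
```

View pics/nipA2.png

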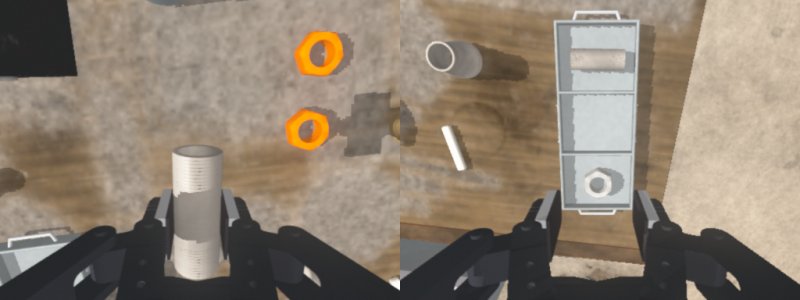

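Nipple A lies in the far cell at about (598,60) in the composite, inside its walls. Next is the reel.

```bash
python3 - <<'E'
from plan import *
if pick("reel",zup=.18):
    shot("reel_held"); place("reel",zup=.2)
    robot.move_to([.42,-.339,.27],[180,0,7.2]); shot("reel_pl")
    a=np.hstack([cv2.imread(f"pics/{t}.png") for t in("reel_held","reel_pl")])
    cv2.imwrite("pics/reel2.png",cv2.resize(a,(800,300),interpolation=cv2.INTER_AREA))
E
```

```text
reel down hit False [0.4265 0.1365 0.0366] [-0.1 -0.3 -0.1]
gap mm 59.6 [-0.5 -0.4  5.1]
lifted gap 59.2 [ 0.4 -0.3 -1.1] 35.5
place hit True [ 0.4797 -0.3389  0.043 ] [-1.1  0.8  6.1]
rel gap 80.5 [ 0.1 -0.6 -0.9]
40.325
```

View pics/reel2.png

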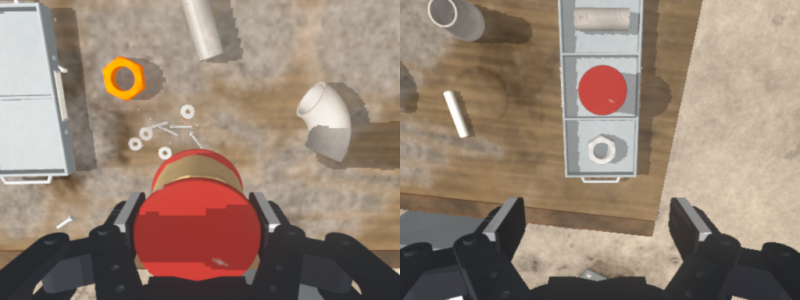

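The reel stands upright in the middle cell, at about (603,90) in the composite. Next is nipple B into tray two, then the tee.

```bash
python3 - <<'E'
from plan import *
if pick("nipB",zup=.18):
    place("nipB",zup=.2)
    robot.move_to([.42,.34,.26],[180,0,1.1]); shot("nipB_pl")
    robot.move_to([.639,-.128,.20],[180,0,90]); shot("tee_pre")
    a=np.hstack([cv2.imread(f"pics/{t}.png") for t in("nipB_pl","tee_pre")])
    cv2.imwrite("pics/nipB2.png",cv2.resize(a,(800,300),interpolation=cv2.INTER_AREA))
E
```

```text
nipB down hit False [0.5521 0.1312 0.0199] [-0.2  0.1 -0.5]
gap mm 25.3 [-1.7  0.4  3.7]
lifted gap 25.6 [-0.6  0.7 -1. ] 46.0917
place hit True [0.4333 0.3409 0.0255] [ 0.5 -1.3  4.8]
rel gap 42.6 [ 0.1  0.5 -0.4]
50.2833
```

View pics/nipB2.png

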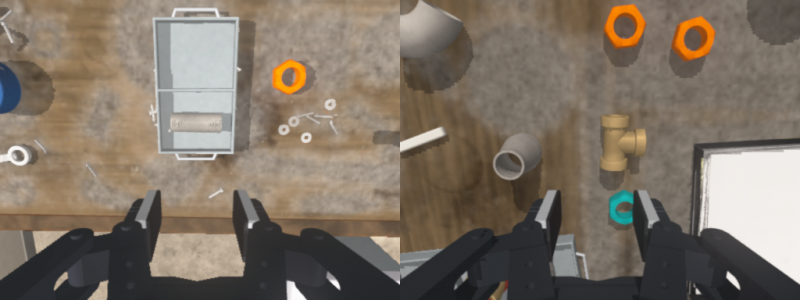

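Nipple B lies in the near cell of tray two at (195,121). The tee at (622,142) is clear of its neighbours, so I'll pick it.

```bash
python3 - <<'E'
from plan import *
if pick("tee",zup=.18):
    shot("tee_held"); place("tee",zup=.2)
    robot.move_to([.42,.34,.28],[180,0,1.1]); shot("tee_pl")
    a=np.hstack([cv2.imread(f"pics/{t}.png") for t in("tee_held","tee_pl")])
    cv2.imwrite("pics/tee2.png",cv2.resize(a,(800,300),interpolation=cv2.INTER_AREA))
E
```

```text
tee down hit False [ 0.6702 -0.1278  0.0221] [ 0.2 -0.1  0.4]
gap mm 51.9 [-0.2  0.4  3.4]
lifted gap 51.9 [-0.8 -0.  -2. ] 57.5
place hit True [0.5214 0.3428 0.0277] [-0.2  0.3  4.4]
rel gap 66.5 [ 0.5  0.6 -0.1]
62.6583
```

View pics/tee2.png

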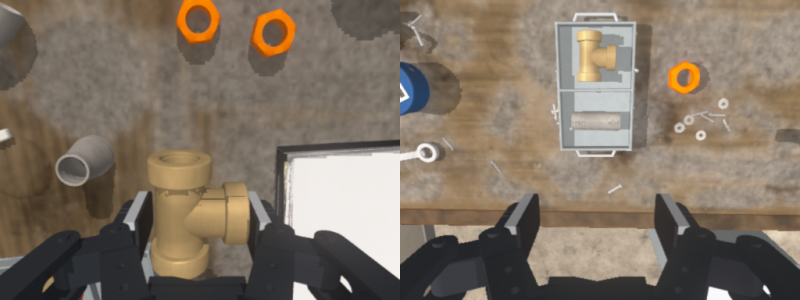

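The tee lies flat in the far cell at about (596,56). I'll check everything from the side and top cameras before handing in.

```bash
python3 - <<'E'
from h import *
robot.move_to([.45,.0,.35],[180,0,0])
s=vision.grab_frame("side");t=vision.grab_frame("top")
a=np.hstack([cv2.resize(s[100:350,140:440],(480,400),interpolation=2),cv2.resize(t[140:300,110:238],(320,400),interpolation=2)])
cv2.imwrite("pics/fin.png",a[:,:,::-1])
cv2.imwrite("pics/fin_t.png",cv2.resize(t[130:310,100:420,::-1],(800,450),interpolation=2))
E
```

```text
(no output)
```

View pics/fin.png

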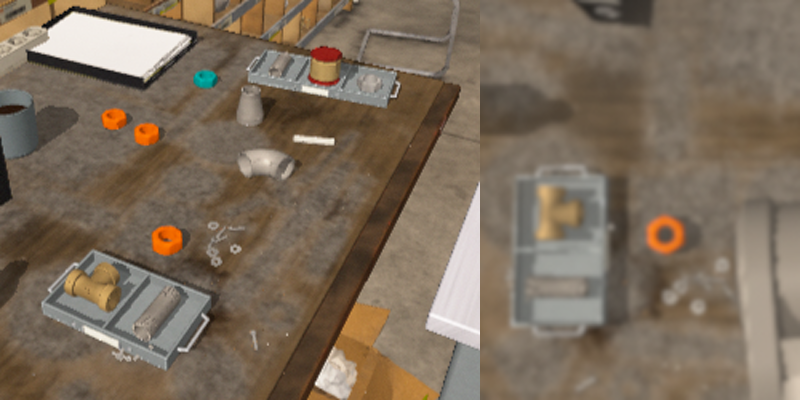

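View pics/fin_t.png

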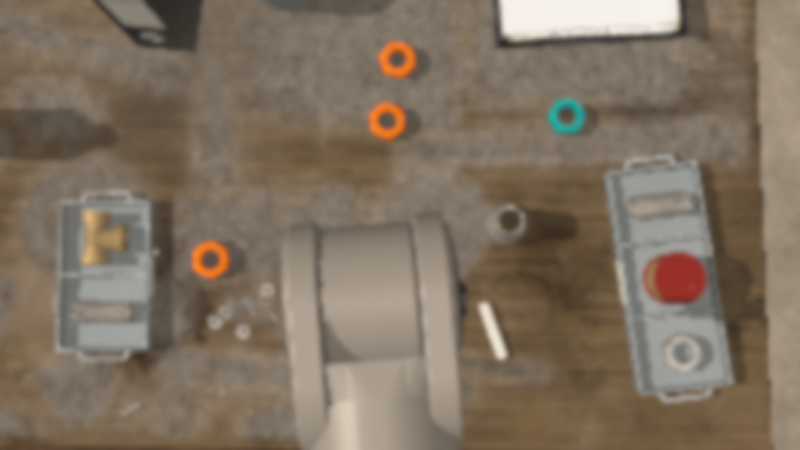

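The side view shows the tee at (93,287) and a nipple at (158,313) in tray two. In tray three are a nipple (280,65), the reel upright (325,66) and the nut (371,82). The elbow, reducer and coloured nuts are undisturbed, so I'll hand in.

```bash
python3 -c "
from h import *
print(robot.current_time_s()); workorder.close_job()"
```

```text
64.7
the job is handed in; nothing more can be done
```

Both kits are made up, and I handed the job in at 64.7 s of the 136 s allowed.

- **Two-compartment tray:** it holds the brass tee, lying flat, and one nipple on its side.
- **Three-compartment tray:** the hemp reel stands upright in the middle. The other nipple is in the far end compartment and the grey lock nut in the near one.

**Checks:** The final side and top pictures show each part in its own compartment. The weld reducer and the orange and turquoise nuts are where they started. The arm hid the weld elbow in the last top picture, but the side view shows it in place.

Every grasp held at about the expected width. Each part met the tray floor at the expected height, with contact forces of about 6 N or less. No check failed or disagreed.

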